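Close up the bin row on the parts rack

ROBOT

A 6-joint arm with a two-finger parallel gripper is mounted at the origin on the work surface. World frame = base frame: x ahead of the robot, y to its left, z up, the work surface at z = 0. Lengths are in m, angles in rad, forces in N, time in s.
With the tool pointing down it reaches from about 0.375 to 0.925 m from the base axis. Payload 5.7 kg.
Tool frame: the origin (TCP) lies between the finger pads; the fingertips stand 14 mm ahead of it and the grasp point (between the pads) lies 5 mm behind it; z points along the fingers, y is the line along which they close (so a half turn about z gives the same grasp; the last joint's range is limited). The gripper opens to 85 mm and grips with 20 to 120 N. Pads are 22 mm wide; open, the fingers measure 114 mm over their backs; the gripper's body (76 mm by 85 mm) begins 54 mm behind the grasp point. The pads swing forward as they close: fully open they stand 13 mm farther back than shut.
Start: joints at [-1.416, 0.359, 1.51, -0, 1.272, -0.115], TCP at [0.16, -0.578, 0.245] pointing down, gripper open.
Joint ranges: [-2.97, 2.97], [-1.01, 2.36], [0.21, 2.38], [-0.96, 4.11], [0.2, 2.71], [-2.98, 2.98]. Speed limits (rad/s): [2.39, 2.39, 3.14, 3.14, 3.14, 3.14].

INTERFACE

Orientations are given as [roll, pitch, yaw] about the fixed x, y, z axes, in that order (R = Rz(yaw) Ry(pitch) Rx(roll)).
In Python, from rig import ctrl, jaws, solver, monitor, read_camera, camera_model, order gives the robot as it stands. Calls block until the motion is done:
- ctrl.goto(position, orientation): joint-space move of the TCP to a pose.
- ctrl.line_to(position, rot=None, rate=0.15): straight line of the TCP; rot=None keeps the orientation; rate is the mean speed in m/s.
- ctrl.goto_joints(angles): joint-space move.
- jaws.open_gripper() and jaws.clamp(squeeze=None): open the fingers fully, or close them until they stop; squeeze is the grip in N (None keeps the last).
- ctrl.hold(seconds).
- solver.solve_ik(position, orientation): joint angles nearest the present ones, or None.
- monitor.state(): the state.
- read_camera(name): name is "scene" or "top" or "wrist"; returns (picture, depth): 384x512x3 uint8, red, green, blue; 384x512 float32, m along the optical axis (not along the pixel's ray), 0 where there is no reading.
- camera_model(name): a dict with "intrinsics" (3x3 intrinsics, pixels), "pose" (4x4, takes a point from camera to world coordinates). Camera axes: x right, y down, z forward; pixel columns grow to the right and rows downward; lengths in m; the calibration is good to about 2 mm. A picture is of the moment at which its call begins: read the wrist's pose just before it. camera_model takes no time and is no camera call; for the wrist camera it gives the pose at the moment of the call.
A pose or a line that the arm cannot do raises ctrl.IKError and nothing moves.
- order.job_done(): hands the job in; it is judged then, once.
The state is a dict: "clock": time; "joint_pos": joint angles; "qvel": joint speeds; "joint_torque": joint torques, N m; "position": TCP position; "eef_rot": TCP orientation; "wrist_force": force on the tool from outside, world axes, zero at the start; "torque": the same for the moment, N m; "grip_width": finger opening in m; "gripper_force": force on a finger pad.
Only numpy, scipy, OpenCV 4.12 (cv2) and the standard library are available. Lean on these libraries where they do the work, as an engineer would, in place of code of your own. Each camera call takes 0.05 s, during which the arm holds its last target. There are 200 camera calls.

TASK

Hook the loose parts bin that stands on the bench onto the rack, in the space between the two bins already there, facing the same way as they do. Then push it along the rack until it carries the neighbouring bin up against the end stop, and press the closed row home with a firm push of about 15 N, so that stop, neighbour and this bin stand flush with no gaps. Don't ram the row, and leave the bin at the open end of the rack and the two steel dies standing on the bench where they are.

Things in the scene. Friction and masses are not known exactly. Their poses are not given: they have to be found in the camera images.
- loose_bin: Blue parts bin alone on the bench at the right, steel blanks packed in it. 64 mm wide (y), 110 deep (x), 70 high; origin: centre of the underside, +x its low open front. Sides 70 high from x = -55 to +25, then 36, like the front wall. Behind the back wall a lip all along: plate z = 62 to 67, flange at x = -69 to -65 down to z = 46. 0.35 kg, balanced at its origin.
- bin_channel (a point): Point on loose_bin, at x = -60, y = 0, z = 46 mm in its frame: middle of the mouth of the downward-open channel, 10 mm wide, between its back wall and the flange of its lip. The rack's strip goes in here, with 16 mm from this mouth up to the underside of the lip.
- row_bin: The neighbour: a bin of the same shape and frame as loose_bin, with steel blanks below its rim, hooked on the rack, nearest to the end stop but not touching it. It slides along the rack. About 0.4 kg.
- far_bin: A third bin of the same shape and frame, hooked on the rack near its open end (rack -y). To be left alone.
- rack: Fixed grey steel rack. Origin: centre of the underside of its deck, z up, y along the row towards the end stop, x to the side the bin fronts face. Deck 150 mm (x) by 400 mm (y), top at z = 20. A hooked bin stands flat on the deck, its back wall in front of the strip and its flange behind it: bin origin at x = +2 mm (3 mm of play either way), z = 20, bin x along rack x.
- strip_mid (a point): Middle of the upper edge of the rack's steel keeper strip: at x = -58, y = 0, z = 78 mm in the rack's frame. The strip runs along rack y over the whole 400 mm, is 4 mm thick (x) and 28 mm high (z = 50 to 78).
- end_stop: Fixed end stop of the rack: upright steel plate 100 mm (x) by 6 mm, 55 mm high, across the deck at the +y end. Origin at the foot of the face that looks at the row; its axes are those of the rack. A bin against it has its origin 32 mm to -y of this point.
- die_a: Steel die standing on the bench, a cylinder of diameter 48 mm, 62 mm high; origin at the centre of its underside. To be left alone.
- die_b: Dark steel die standing on the bench, flange of diameter 60 mm, shank 40 mm, 75 mm high; origin at the centre of its underside. To be left alone.
Mind the look-alikes: they are no part of the job. What is shaped like the row_bin but green or yellow is not meant.

How it is judged:
On the way:
1. with the loose bin hooked on the rack, the row is pressed up: this bin presses on its neighbour and the neighbour on the end stop, each with more than 5 N, for a moment (x of loose_bin in the frame of rack between -0.004 and 0.008 m and z of loose_bin in the frame of rack between 0.017 and 0.0235 m and angle between loose_bin's own z axis and vertical below 0.05 rad and contact force between loose_bin and row_bin above 5 N and contact force between row_bin and end_stop above 5 N).
At the end, for the whole second after the job is handed in: loose_bin and row_bin stand upright on the deck (within 3.5 mm), hooked over the strip (within 6 mm of nominal), fronts the same way, square within 0.04 rad, at rest; row_bin within 2.5 mm of the end stop, loose_bin within 2.5 mm of row_bin on its open-end side (x of loose_bin in the frame of rack between -0.004 and 0.008 m and z of loose_bin in the frame of rack between 0.017 and 0.0235 m and angle between each of loose_bin, row_bin's own z axis and vertical below 0.05 rad and x of row_bin in the frame of rack between -0.004 and 0.008 m and z of row_bin in the frame of rack between 0.017 and 0.0235 m and x of bin_channel in the frame of rack below -0.05 m and y of row_bin in the frame of rack above 0.1555 m and y of loose_bin in the frame of row_bin between -0.0665 and -0.06 m and angle between the x axis of each of row_bin, loose_bin and the x axis of rack, either way round below 0.04 rad and linear speed of each of loose_bin, row_bin below 0.01 m/s); the robot touches nothing.
It fails at once if the row is rammed: more than 40 N between the two bins or between the neighbour and the end stop (contact force between loose_bin and row_bin above 40 N or contact force between row_bin and end_stop above 40 N).
It fails at once if the bin at the open end is shifted by more than 10 mm (distance of far_bin from where it was at the start of the episode above 0.01 m).
It fails at once if a standing die is shifted by more than 15 mm or knocked over (distance of any of die_a, die_b from where it was at the start of the episode above 0.015 m or angle between any of die_a, die_b's own z axis and vertical above 0.3 rad).
It also fails if it takes over 51 s, if anything falls off the work surface, if the arm or the gripper's body presses on something with over 40 N, if the wrist force passes 120 N, or if a joint passes its speed limit or range.

## Working session

There is one attempt and no reset: what is moved stays moved. The work goes in short steps, each a Python script; the robot and the scene stay as the last script left them, time stands still between calls to the robot, and variables do not carry over. Pictures are saved under pics/ and viewed, at most 10 in all, crops included, and the job is handed in when it is done.

```bash
ls; mkdir -p pics; python3 - <<'E'
from rig import *
import cv2,numpy as np
for n in ["scene","top"]:
    p,d=read_camera(n); np.savez(f"pics/{n}.npz",p=p,d=d,K=camera_model(n)["intrinsics"],T=camera_model(n)["pose"])
    cv2.imwrite(f"pics/{n}.png",cv2.resize(p[:,:,::-1],(800,600)))
print(monitor.state())
E
```

```text
pics
{'clock': 0.1, 'joint_pos': array([-1.41615143e+00,  3.59454609e-01,  1.51128236e+00,  6.78824941e-06,
        1.27252833e+00, -1.15090228e-01]), 'qvel': array([ 0.00049799,  0.00038841, -0.00316001,  0.00016177, -0.0006573 ,
       -0.00022168]), 'joint_torque': array([ 5.07267487e-04, -5.28653920e+01, -2.79351211e+01, -1.22567735e-04,
        4.92909254e-03, -4.60482639e-06]), 'position': array([ 0.1597973 , -0.57773441,  0.24454068]), 'eef_rot': array([-3.13993182e+00, -1.98522684e-04,  2.69732961e-01]), 'wrist_force': array([0.12581366, 0.12752575, 1.41313975]), 'torque': array([ 0.0218978 , -0.0465192 ,  0.00925661]), 'gripper_force': 0.0, 'grip_width': 0.08551560985193009}
```

View pics/top.png

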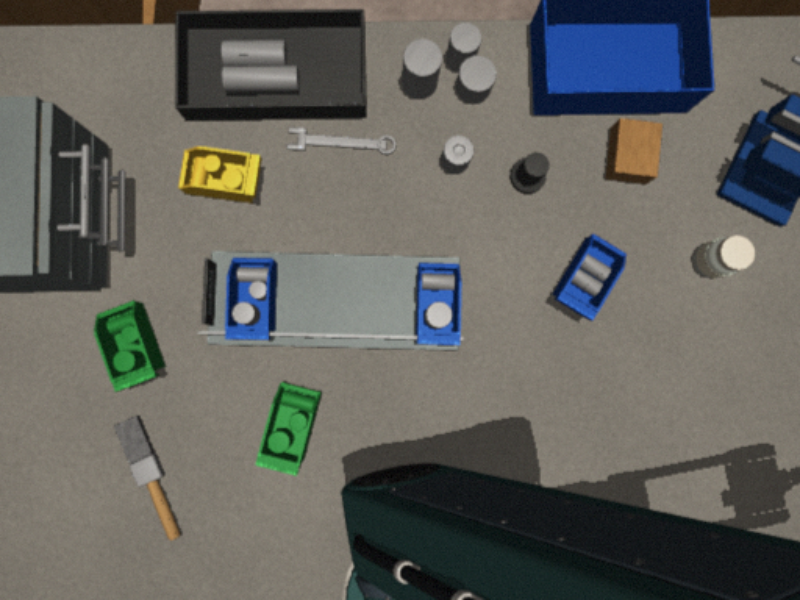

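View pics/scene.png

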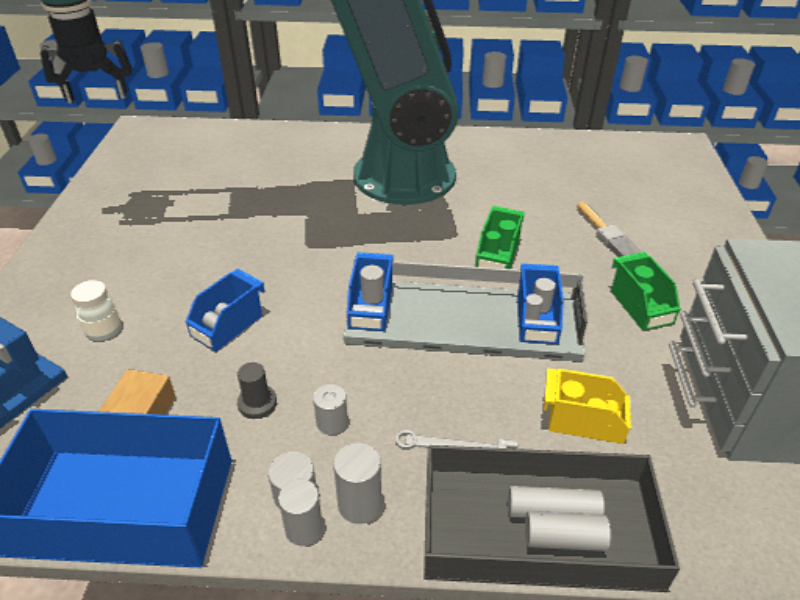

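Top view: candidates for loose_bin are the blue bin alone (590,277), the hooked blue bins (250,298 next to the stop and 438,303 at the open end), green bins (127,345) and (289,427), a yellow bin (220,172), the blue tray (622,57) and a blue fixture (765,160). I choose (590,277): it is blue, alone on the bench and holds blanks. Its front faces up-right, as the label at scene (203,335) shows. Next come rough positions from depth.

```bash
cat > h.py <<'E'
import numpy as np,cv2
def cloud(d,K,T):
    v,u=np.mgrid[:d.shape[0],:d.shape[1]]
    c=np.stack([(u-K[0,2])/K[0,0]*d,(v-K[1,2])/K[1,1]*d,d],-1)
    return c@T[:3,:3].T+T[:3,3]
def snap(n,tag):
    from rig import read_camera,camera_model
    T=camera_model(n)["pose"];K=camera_model(n)["intrinsics"]
    p,d=read_camera(n); np.savez(f"pics/{tag}.npz",p=p,d=d,K=K,T=T); return p,d,K,T
E
python3 - <<'E'
from h import *
f=np.load("pics/top.npz");P=cloud(f["d"],f["K"],f["T"]);p=f["p"].astype(int);print(f["T"].round(3),f["K"])
blue=(p[...,2]>p[...,0]+50)&(p[...,2]>p[...,1]+30)
s=.64
for n,(u0,u1,v0,v1) in dict(loose=(545,635,225,330),row=(222,280,250,345),far=(412,466,255,350)).items():
    w=np.s_[int(v0*s):int(v1*s),int(u0*s):int(u1*s)]
    q=P[w][blue[w]];
    print(n,len(q),q[:,2].min().round(3),q[:,2].max().round(3), cv2.minAreaRect(q[q[:,2]>.02][:,:2].astype(np.float32)*1000))
for u,v in [(459,148),(535,165),(350,265),(350,320),(350,345),(205,334),(458,340),(208,258),(210,300)]:
    print(u,v,P[int(v*s),int(u*s)].round(4))
E
```

```text
[[-0.025 -0.996  0.087  0.382]
 [-0.999  0.023 -0.023  0.046]
 [ 0.02  -0.087 -0.996  1.126]
 [ 0.     0.     0.     1.   ]] [[443.07509971   0.         255.25424619]
 [  0.         443.07509971 189.15680457]
 [  0.           0.           1.        ]]
loose 745 -0.003 1.126 ((433.5046691894531, -161.69467163085938), (111.6474380493164, 413.9075012207031), 28.963294982910156)
row 840 0.016 1.126 ((467.6913146972656, 168.53199768066406), (265.97381591796875, 134.90167236328125), 81.87837219238281)
far 922 0.015 1.126 ((455.5137634277344, -13.516239166259766), (111.82144927978516, 152.9730682373047), 86.9319839477539)
459 148 [ 0.7092 -0.0768  0.058 ]
535 165 [ 0.6744 -0.1934  0.075 ]
350 265 [0.5312 0.0986 0.0206]
350 320 [0.4432 0.1002 0.0208]
350 345 [0.4035 0.101  0.0202]
205 334 [0.4242 0.3171 0.0736]
458 340 [ 0.4053 -0.0641  0.0865]
208 258 [0.5491 0.3306 0.0016]
210 300 [0.4753 0.3143 0.0566]
```

```bash
python3 - <<'E'
from h import *
from rig import *
f=np.load("pics/top.npz");P=cloud(f["d"],f["K"],f["T"]);p=f["p"].astype(int)
blue=(p[...,2]>p[...,0]+50)&(p[...,2]>p[...,1]+30)&(f["d"]>0)
s=.64
for n,(u0,u1,v0,v1) in dict(loose=(545,635,225,330),row=(222,280,250,345),far=(412,466,255,350)).items():
    w=np.s_[int(v0*s):int(v1*s),int(u0*s):int(u1*s)]
    q=P[w][blue[w]]; print(n,len(q),q[:,2].max(),cv2.minAreaRect(q[q[:,2]>.02][:,:2].astype(np.float32)*1000))
st=monitor.state();T=camera_model("wrist")["pose"];print(T.round(3))
ctrl.goto([.47,-.27,.33],[np.pi,0,-.46])
p,d,K,T=snap("wrist","w1");print(T.round(3),K)
cv2.imwrite("pics/w1.png",cv2.resize(p[:,:,::-1],(800,600)))
P=cloud(d,K,T);pi=p.astype(int)
b=(pi[...,2]>pi[...,0]+50)&(pi[...,2]>pi[...,1]+30)&(d>0)
for lo,hi in [(.02,.09),(.06,.075)]:
    m=b&(P[...,2]>lo)&(P[...,2]<hi);q=P[m][:,:2];print(m.sum(),cv2.minAreaRect(q.astype(np.float32)*1000))
print(monitor.state()["clock"])
E
```

```text
loose 743 0.074786361224642 ((500.4459533691406, -282.5718078613281), (64.11600494384766, 127.27855682373047), 56.96749496459961)
row 837 0.09367238076522377 ((479.1756896972656, 257.89263916015625), (81.15567016601562, 131.84140014648438), 88.00585174560547)
far 920 0.09478188179626446 ((464.54876708984375, -38.06655502319336), (63.911216735839844, 132.29638671875), 87.12933349609375)
[[ 0.268 -0.924 -0.273  0.229]
 [-0.963 -0.258 -0.073 -0.559]
 [-0.003  0.283 -0.959  0.373]
 [ 0.     0.     0.     1.   ]]
[[-0.443 -0.86  -0.254  0.534]
 [-0.897  0.425  0.126 -0.302]
 [-0.001  0.284 -0.959  0.459]
 [ 0.     0.     0.     1.   ]] [[297.13306959   0.         258.78481305]
 [  0.         297.13306959 188.36100291]
 [  0.           0.           1.        ]]
5556 ((467.3326110839844, -60.695068359375), (132.9403533935547, 574.31298828125), 8.899130821228027)
1928 ((484.7012634277344, -152.34735107421875), (119.9251480102539, 360.087646484375), 4.097530841827393)
1.7833
```

View pics/w1.png

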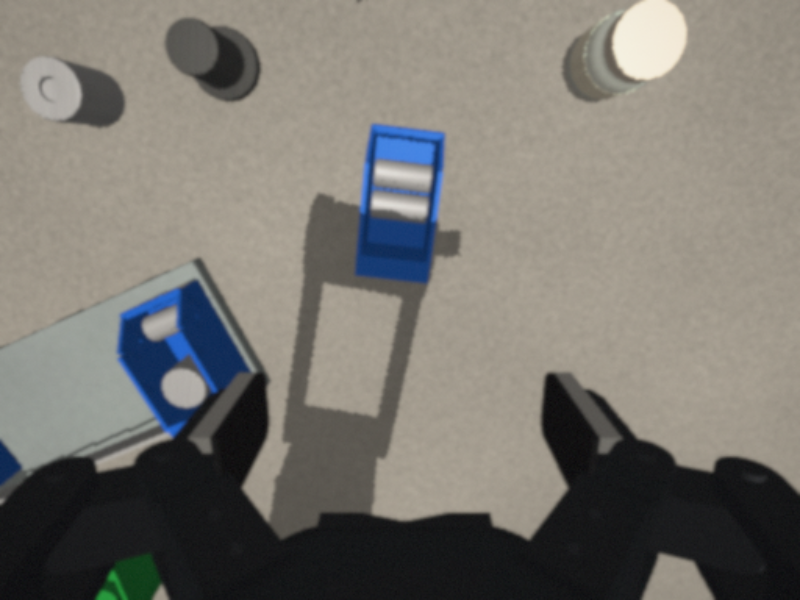

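The picture shows a single blue bin at (400,200) with two blanks in it. The low front is at the top (405,130), the lip plate at the bottom (395,265), and the dies are well clear at (55,88) and (200,50). Next I fit its pose.

```bash
cat >> h.py <<'E'
def binfit(p,d,K,T,box,zlo,zhi):
    """outline of a bin in pixel box (800x600 px): centre -> origin, yaw near yaw0"""
    P=cloud(d,K,T);pi=p.astype(int);s=.64
    b=(pi[...,2]>pi[...,0]+35)&(pi[...,2]>pi[...,1]+20)&(d>0)&(P[...,2]>zlo)&(P[...,2]<zhi)
    m=np.zeros_like(b);u0,u1,v0,v1=[int(x*s) for x in box];m[v0:v1,u0:u1]=1;b&=m>0
    q=P[b];(c,sz,a)=cv2.minAreaRect(q[:,:2].astype(np.float32)*1000)
    th=np.deg2rad(a if sz[0]>sz[1] else a+90); th=(th+np.pi/2)%np.pi-np.pi/2
    return np.array(c)/1000,sz,th,q
E
python3 - <<'E'
from h import *
f=np.load("pics/w1.npz");a=(f["p"],f["d"],f["K"],f["T"])
for z in (.01,.02,.03):
    c,sz,th,q=binfit(*a,(335,465,110,295),z,.09)
    ax=np.array([np.cos(th),np.sin(th)]);e=(q[:,:2]-c)@ax; n=(q[:,:2]-c)@[-ax[1],ax[0]]
    print(z,c,sz,th,"origin",c+.007*ax,q[:,2].max(),np.percentile(e,[.5,99.5]),np.percentile(n,[.5,99.5]))
    lip=q[(e<-.04)];print("lip",np.percentile(lip[:,2],[5,50,95]))
    fr=q[e>.045];print("front",np.percentile(fr[:,2],[5,50,95]))
E
```

```text
0.01 [ 0.501604   -0.28054138] (64.02950286865234, 126.9164047241211) -0.5736433674854409 origin [ 0.50748351 -0.28434025] 0.07269493595666138 [-0.06295553  0.06314221] [-0.03168425  0.03180306]
lip [0.01998977 0.067121   0.07082229]
front [0.03513829 0.03873655 0.05036626]
0.02 [ 0.501604   -0.28054138] (64.02950286865234, 126.9164047241211) -0.5736433674854409 origin [ 0.50748351 -0.28434025] 0.07269493595666138 [-0.06296788  0.06315237] [-0.03169026  0.03180976]
lip [0.0294759  0.06717232 0.0708446 ]
front [0.03636997 0.03874533 0.05040511]
0.03 [ 0.501604   -0.28054138] (64.02950286865234, 126.9164047241211) -0.5736433674854409 origin [ 0.50748351 -0.28434025] 0.07269493595666138 [-0.06302933  0.0632183 ] [-0.03171226  0.03181584]
lip [0.03814077 0.06726204 0.07086397]
front [0.03690927 0.03875907 0.05043425]
```

```bash
python3 - <<'E'
from h import *
from rig import *
for x in (.37,.385,.40):
    try: ctrl.goto([x,.12,.30],[np.pi,0,-.03]);break
    except ctrl.IKError as e: print(e)
ctrl.hold(.3)
p,d,K,T=snap("wrist","w2");print(monitor.state()["clock"],T.round(3))
cv2.imwrite("pics/w2.png",cv2.resize(p[:,:,::-1],(800,600)))
E
```

```text
3.625 [[-0.03  -0.959 -0.283  0.442]
 [-1.     0.028  0.009  0.118]
 [-0.001  0.283 -0.959  0.429]
 [ 0.     0.     0.     1.   ]]
```

View pics/w2.png

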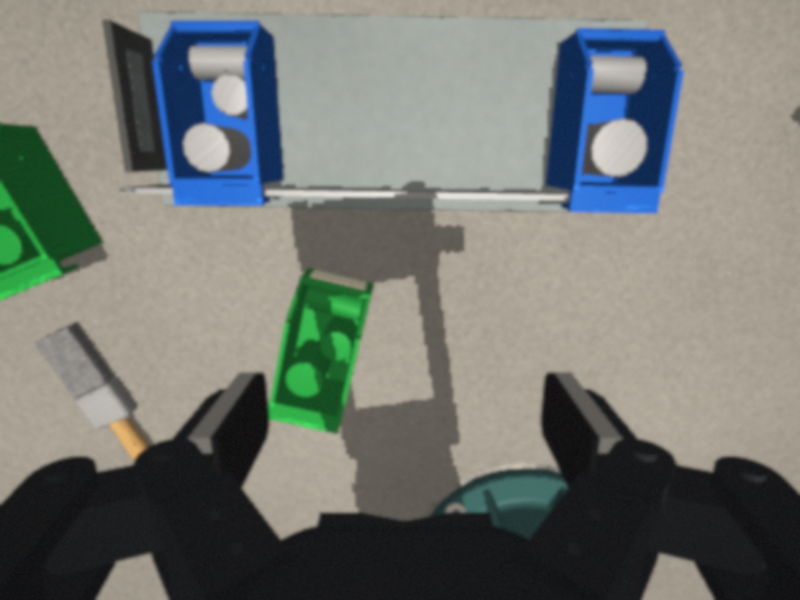

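Rack seen from above: keeper strip from (270,192) to (568,197), row_bin at (215,110), far_bin at (620,115), end stop at left (140,95). Next I fit the strip, the stop and both bins.

```bash
python3 - <<'E'
from h import *
f=np.load("pics/w2.npz");p,d,K,T=f["p"],f["d"],f["K"],f["T"];P=cloud(d,K,T);s=.64
w=np.s_[int(180*s):int(208*s),int(285*s):int(555*s)]
q=P[w][(P[w][...,2]>.055)&(d[w]>0)]
print(len(q),np.percentile(q[:,2],[5,50,95,100]))
k=np.polyfit(q[:,1],q[:,0],1);r=q[:,0]-np.polyval(k,q[:,1]);print("strip depth fit",k,np.percentile(r,[2,50,98]))
# brightness centroid of the strip's upper edge, projected to z=.078
g=p.astype(float).sum(2)
pts=[]
for u in range(int(285*s),int(555*s)):
    col=g[116:132,u]-np.median(g[100:110,u]); col=np.clip(col-60,0,None)
    if col.sum()<50: continue
    v=116+(col*np.arange(16)).sum()/col.sum()
    r=T[:3,:3]@[(u-K[0,2])/K[0,0],(v-K[1,2])/K[1,1],1]; pts.append(T[:3,3]+r*(.078-T[2,3])/r[2])
pts=np.array(pts);k2=np.polyfit(pts[:,1],pts[:,0],1);print("strip bright",len(pts),k2,np.std(pts[:,0]-np.polyval(k2,pts[:,1])))
for n,box in dict(row=(150,290,10,212),far=(542,690,20,220)).items():
    c,sz,th,q=binfit(p,d,K,T,box,.08,.1);print(n,c,sz,th,q[:,2].max(),len(q))
# stop face: points of height .02-.06
w=np.s_[int(15*s):int(175*s),int(100*s):int(158*s)];q=P[w].reshape(-1,3);q=q[(q[:,2]>.045)&(q[:,2]<.065)]
print("stop",len(q),q.min(0),q.max(0),np.percentile(q[:,1],[5,50,95]))
# deck edges
dk=(abs(P[...,2]-.02)<.006)&(d>0);q=P[dk][:,:2];q=q[(q[:,0]>.37)&(q[:,0]<.60)&(q[:,1]>-.12)&(q[:,1]<.36)]
m=(q[:,1]>.02)&(q[:,1]<.2)
for y in(.03,.1,.17):
    z=q[abs(q[:,1]-y)<.01];print("deck x",y,np.percentile(z[:,0],[1,99]))
E
```

```text
845 [0.05962534 0.07790695 0.07946773 0.08040768]
strip depth fit [0.04486691 0.41117057] [-0.00244511  0.00019062  0.00154808]
strip bright 145 [0.0467491  0.41028155] 0.00023109046118774035
row [0.46556909 0.25262549] (65.2218017578125, 104.91633605957031) -0.030488533949499796 0.09297209658450933 2265
far [ 0.45171863 -0.03526994] (65.87805938720703, 104.87596130371094) -0.044324587918842084 0.09257924596515021 2264
stop 860 [0.43839329 0.31388589 0.04502365] [0.53792552 0.32006035 0.06493144] [0.3147224  0.31671382 0.31912731]
deck x 0.03 [0.39738565 0.54334433]
deck x 0.1 [0.39974844 0.54654085]
deck x 0.17 [0.40293812 0.54983481]
```

```bash
python3 - <<'E'
from h import *
from rig import *
o=np.array([.5075,-.2843]);R=[np.pi,0,-.574]
jaws.open_gripper()
ctrl.goto([*o,.20],R)
ctrl.line_to([*o,.046],rate=.12)
print(monitor.state()["position"],monitor.state()["wrist_force"])
jaws.clamp(50); s=monitor.state();print(s["clock"],s["grip_width"],s["gripper_force"],s["wrist_force"])
ctrl.line_to([*o,.17],rate=.12); ctrl.hold(.3)
s=monitor.state();print(s["clock"],s["grip_width"],s["position"],s["eef_rot"],s["wrist_force"])
p,d,K,T=snap("wrist","w3");cv2.imwrite("pics/w3.png",cv2.resize(p[:,:,::-1],(800,600)))
E
```

```text
[ 0.50801359 -0.28465974  0.0467034 ] [-0.05412254  0.50668499  0.24634768]
7.2167 0.06334396015396415 56.5503591299057 [-0.97091808  0.1579008   5.80445156]
8.7 0.06310837377852223 [ 0.50731374 -0.28417785  0.16952077] [-3.14154682e+00  8.36630185e-04 -5.73985557e-01] [-0.12428162  0.05684676 -4.09920302]
```

View pics/w3.png

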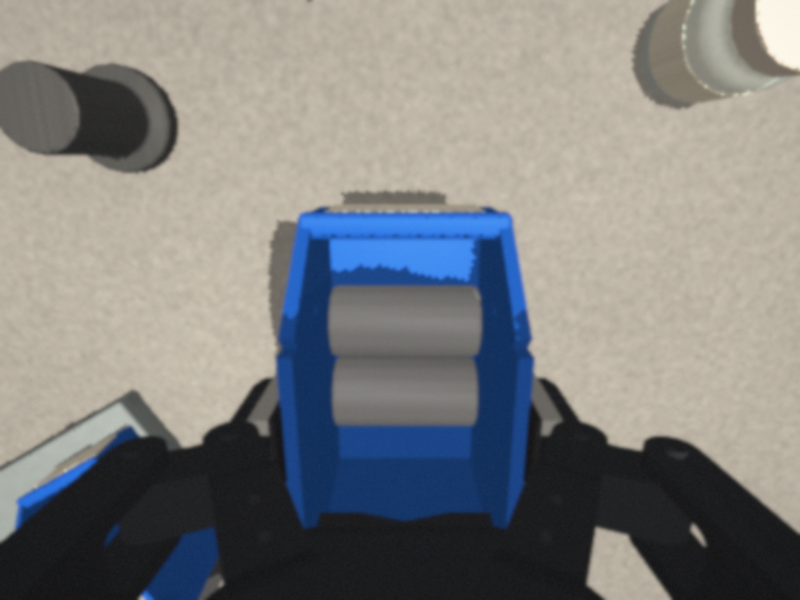

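Bin is gripped squarely. Its front wall spans row ~213 (outer) to 236 (inner), with the side steps at (285,348) and (527,348). Next I measure it in the tool frame.

```bash
python3 - <<'E'
from h import *
f=np.load("pics/w3.npz");p,d,K,T=f["p"],f["d"],f["K"],f["T"];s=.64
P=cloud(d,K,T);t=np.array([.50731,-.28418,.1695]);c,n=np.cos(-.574),np.sin(-.574)
R=np.array([[c,n,0],[-n,c,0],[0,0,1]]);Q=(P-t)@R.T   # bin-aligned axes about TCP
for u in (320,360,400,440,480):
    u_=int(u*s)
    print(u,[(v,*(Q[v,u_]*1000).round(1),p[v,u_].tolist()) for v in range(129,155,3)] if u==400 else "")
pi=p.astype(int);b=(pi[...,2]>pi[...,0]+35)&(pi[...,2]>pi[...,1]+20)&(d>0)
m=b&(abs(Q[...,2]+.009)<.006)&(Q[...,0]>.03)
for lo,hi in((-.025,-.01),(-.01,.01),(.01,.025)):
    x=Q[m&(Q[...,1]>lo)&(Q[...,1]<hi)];print("front rim x",np.percentile(x[:,0],[1,50,99])*1000,"z",np.median(x[:,2]))
m=b&(Q[...,2]>.019)&(Q[...,2]<.032);
for sg in(-1,1):
    x=Q[m&(sg*Q[...,1]>.02)];print("side",sg,"x",np.percentile(x[:,0],[2,98,99.5])*1000,"y",np.percentile(x[:,1],[2,98])*1000,"z",np.median(x[:,2]))
E
```

```text
320 
360 
400 [(129, np.float64(44.8), np.float64(3.2), np.float64(-169.0), [114, 109, 100]), (132, np.float64(55.7), np.float64(1.8), np.float64(-32.0), [157, 147, 131]), (135, np.float64(55.7), np.float64(1.6), np.float64(-17.9), [132, 137, 153]), (138, np.float64(55.5), np.float64(1.5), np.float64(-7.4), [50, 117, 222]), (141, np.float64(53.8), np.float64(1.6), np.float64(-9.9), [66, 142, 241]), (144, np.float64(52.6), np.float64(1.6), np.float64(-8.5), [62, 137, 240]), (147, np.float64(51.2), np.float64(1.6), np.float64(-8.7), [56, 131, 236]), (150, np.float64(49.9), np.float64(1.6), np.float64(-8.4), [43, 111, 218]), (153, np.float64(42.7), np.float64(1.9), np.float64(-42.2), [59, 124, 224])]
440 
480 
front rim x [48.7659673  52.6548845  56.22685916] z -0.008405089299225649
front rim x [48.75286646 52.66680324 56.22469091] z -0.008393314130311039
front rim x [48.75321841 52.65480291 56.13926372] z -0.008374897478106103
side -1 x [-24.29828858  28.54042708  29.47730874] y [-31.55756511 -27.51575688] z 0.02316169741600886
side 1 x [-24.28557011  28.43731858  29.32594575] y [28.08439295 32.07117504] z 0.023219299897978773
```

```bash
python3 - <<'E'
from h import *
from rig import *
yw=-.0455;t=np.array([.4743,.1174]);R=[np.pi,0,yw];H=.0465
ctrl.line_to([.5075,-.2843,.22],rate=.2)
ctrl.goto([*t,.22],R)
ctrl.line_to([*t,H+.040],rate=.12);ctrl.hold(.3)
s=monitor.state();f0=s["wrist_force"];print(s["clock"],s["position"],s["eef_rot"],f0)
for z in (.034,.031,.029,.027,.024,.022,.0205):
    ctrl.line_to([*t,H+z],rate=.03);ctrl.hold(.1);s=monitor.state();f=s["wrist_force"]-f0
    print(z,s["clock"],s["position"].round(4),f.round(1),s["torque"].round(2))
    if abs(f[2])>6: break
E
```

```text
12.2083 [0.47451295 0.11745914 0.08688552] [-3.14148608e+00 -7.66863491e-04 -4.54022040e-02] [-0.21535675  0.06055576 -4.68336402]
0.034 12.6583 [0.4743 0.1174 0.0804] [0.2 0.5 0.7] [ 0.04 -0.08  0.02]
0.031 13.0083 [0.4743 0.1174 0.0775] [-0.5  0.4  0.3] [ 0.01 -0.01  0.08]
0.029 13.3583 [0.4743 0.1174 0.0755] [ 0.1 -0.2  1.4] [-0.03 -0.01 -0.  ]
0.027 13.7083 [0.4743 0.1174 0.0735] [-0.1 -0.4 -0.2] [ 0.02 -0.03  0.01]
0.024 14.0583 [0.4742 0.1174 0.0704] [ 0.  -0.6 -0.2] [ 0.02 -0.02  0.03]
0.022 14.4083 [0.4743 0.1174 0.0685] [ 0.1 -0.3  1.1] [ 0.   -0.05 -0.03]
0.0205 14.7583 [0.4742 0.1174 0.067 ] [-0.5 -0.1  0.3] [-0.03 -0.02 -0.04]
```

```bash
python3 - <<'E'
from h import *
from rig import *
t=np.array([.4743,.1174]);H=.0465
f0=monitor.state()["wrist_force"]
for z in (.0195,.0185,.0175,.0165):
    ctrl.line_to([*t,H+z],rate=.03);ctrl.hold(.1);s=monitor.state();f=s["wrist_force"]-f0
    print(z,s["position"].round(4),f.round(1))
    if f[2]>3: break
jaws.open_gripper();ctrl.line_to([*t,.17],rate=.2)
ctrl.goto([.40,.08,.28],[np.pi,0,-.045]);ctrl.hold(.2)
p,d,K,T=snap("wrist","w4");cv2.imwrite("pics/w4.png",cv2.resize(p[:,:,::-1],(800,600)))
print(monitor.state()["clock"],monitor.state()["wrist_force"])
E
```

```text
0.0195 [0.4743 0.1174 0.0669] [-3.2 -0.5 12.1]
16.9917 [-0.13753569 -0.45856827  0.28667994]
```

View pics/w4.png

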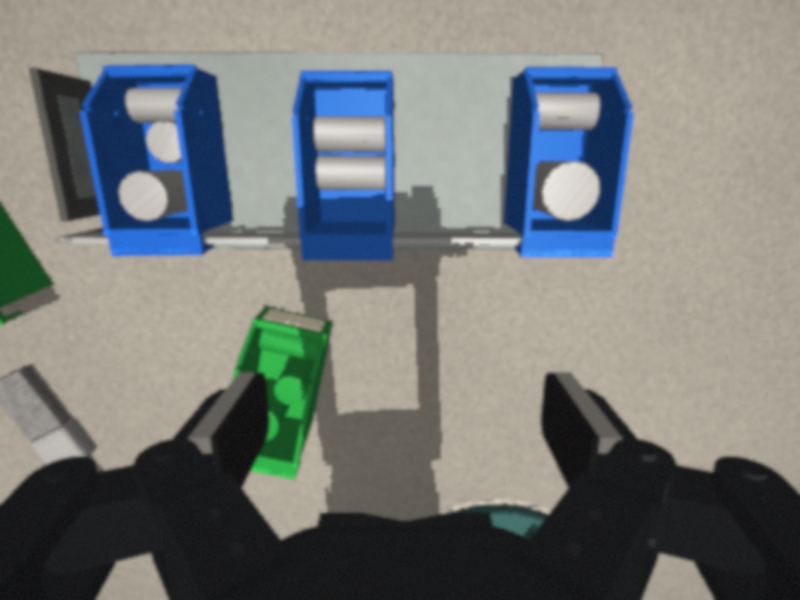

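Loose bin's lip (348,247) straddles the strip in line with the other two bins' lips (155,243) and (565,243), and it sits square. Next I push from the open side with closed fingers turned 90°.

```bash
cat > push.py <<'E'
from h import *
from rig import *
u=np.array([np.sin(.0455),np.cos(.0455)]);B=np.array([.4745,.1174])
def at(s,z=.050): return [*(B+s*u),z]
def fy(f0): 
    st=monitor.state(); return st,(st["wrist_force"]-f0)[:2]@u
E
python3 - <<'E'
from push import *
jaws.clamp(20)
for a in (np.pi/2,-np.pi/2):
    R=[np.pi,0,-.0455+a]
    q=solver.solve_ik(at(-.080,.16),R);print(q)
    if q is not None: break
ctrl.goto(at(-.080,.16),R)
ctrl.line_to(at(-.080),rate=.12);ctrl.hold(.2)
st=monitor.state();f0=st["wrist_force"];np.save("f0.npy",f0);print(st["clock"],st["position"],st["grip_width"],f0)
for s in (-.046,-.036,-.02,0.0,.012,.022):
    ctrl.line_to(at(s),rate=.04);st,f=fy(f0);print(s,st["clock"],f.round(2),st["position"].round(4),st["wrist_force"].round(1))
    if f<-8: break
p,d,K,T=snap("top","t2");cv2.imwrite("pics/t2.png",cv2.resize(p[140:240,110:320,::-1],None,fx=3.6,fy=3.6,interpolation=cv2.INTER_CUBIC))
E
```

```text
[-6.69512012e-02  2.81614421e-01  1.88038419e+00 -4.44089210e-16
  9.79594045e-01 -2.14512012e-02]
20.5 [0.47139712 0.03746561 0.05061083] 0.00011847839794682863 [-0.11974932 -0.63493774 -0.01562072]
-0.046 21.5 1.02 [0.4724 0.0714 0.05  ] [-0.8  0.4  0.5]
-0.036 21.9 0.53 [0.4728 0.0818 0.05  ] [-0.  -0.1  0.2]
-0.02 22.45 1.25 [0.4736 0.0979 0.05  ] [1.  0.6 0.5]
0.0 23.1 -0.17 [0.4745 0.1177 0.05  ] [ 0.9 -0.9  0.7]
0.012 23.55 1.17 [0.4751 0.1298 0.05  ] [0.2 0.5 0.9]
0.022 23.95 1.15 [0.4756 0.1398 0.05  ] [-0.6  0.5 -0.4]
```

View pics/t2.png

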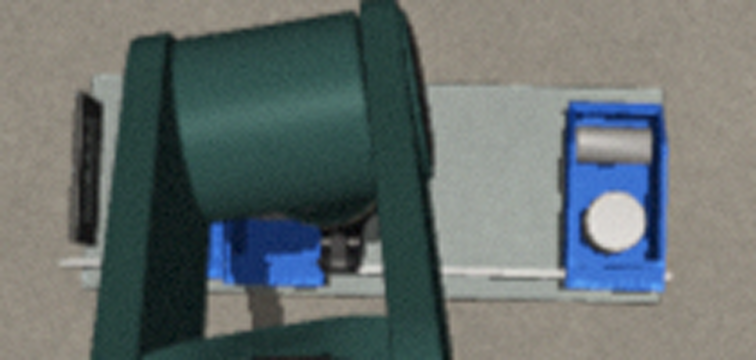

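The fingers at (340,245) press the loose bin's side. It has slid along to row_bin at (215,250), and far_bin is untouched. Next I close the row slowly.

```bash
python3 - <<'E'
from push import *
f0=np.load("f0.npy")
for s in (.035,.044,.048,.050):
    ctrl.line_to(at(s),rate=.03);st,f=fy(f0);print(s,st["clock"],f.round(2))
    if f<-4: break
while f>-14.5 and s<.070 and st["clock"]<40:
    s+=.0006 if f>-3 else .0003
    ctrl.line_to(at(s),rate=.02);st,f=fy(f0);print(round(s,4),st["clock"],f.round(2),end="; ")
ctrl.hold(.3);st,f=fy(f0);print("end",st["clock"],f,st["position"],st["wrist_force"])
E
```

```text
0.035 24.5833 1.15
0.044 25.0333 0.34
0.048 25.3167 0.24
0.05 25.5667 -1.4
0.0506 25.8167 -3.11; 0.0509 26.0667 -3.97; 0.0512 26.3167 -3.07; 0.0515 26.5667 -3.36; 0.0518 26.8167 -2.93; 0.0524 27.0667 -2.41; 0.053 27.3167 -2.82; 0.0536 27.5667 -3.42; 0.0539 27.8167 -2.82; 0.0545 28.0667 -2.96; 0.0551 28.3167 -3.07; 0.0554 28.5667 -2.86; 0.056 28.8167 -2.5; 0.0566 29.0667 -2.09; 0.0572 29.3167 -2.97; 0.0578 29.5667 -4.65; 0.0581 29.8167 -5.76; 0.0584 30.0667 -6.77; 0.0587 30.3167 -9.45; 0.059 30.5667 -11.39; 0.0593 30.8167 -12.21; 0.0596 31.0667 -14.56; end 31.3667 -13.507462912792416 [0.47695769 0.1750155  0.0500097 ] [  0.61025952 -14.18963298   3.36659922]
```

```bash
python3 - <<'E'
from push import *
f0=np.load("f0.npy")
ctrl.line_to(at(.0600),rate=.02);ctrl.hold(.3);st,f=fy(f0);print(f,st["position"])
ctrl.line_to(at(.057),rate=.02);ctrl.line_to(at(.035),rate=.08);ctrl.line_to(at(.035,.16),rate=.15)
ctrl.goto([.40,.16,.28],[np.pi,0,-.045]);ctrl.hold(.2)
p,d,K,T=snap("wrist","w5");cv2.imwrite("pics/w5.png",cv2.resize(p[:,:,::-1],(800,600)));print(monitor.state()["clock"])
E
```

```text
-16.51296507647468 [0.47697818 0.17501822 0.05002319]
35.2167
```

View pics/w5.png

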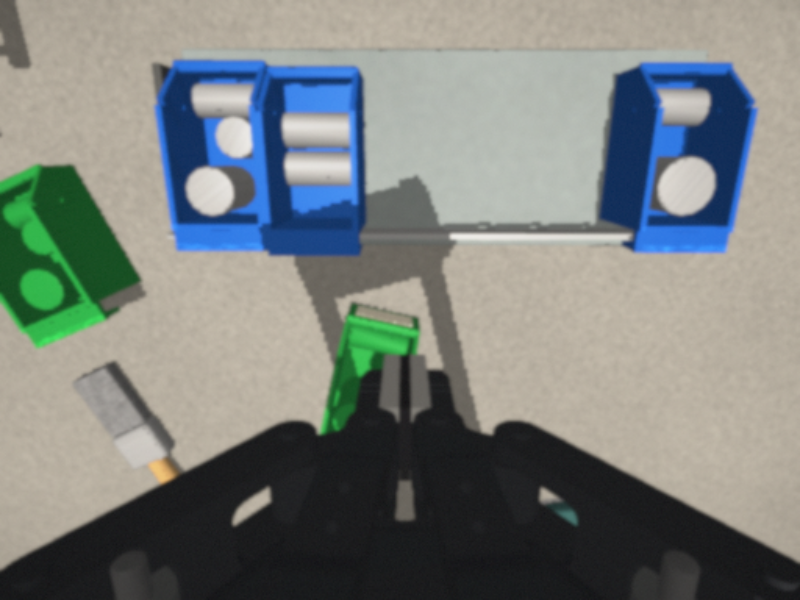

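The row stands closed: row_bin (215,155) and loose_bin (315,160) meet with no gap at column ~267, both lips are over the strip, and far_bin is in place. A quick angle check before handing in.

```bash
python3 - <<'E'
from h import *
f=np.load("pics/w5.npz");p,d,K,T=f["p"],f["d"],f["K"],f["T"];P=cloud(d,K,T);s=.64
for n,box in dict(both=(150,372,50,262),loose=(271,372,50,262),row=(150,262,50,262),far=(590,760,50,262)).items():
    c,sz,th,q=binfit(p,d,K,T,box,.078,.1);print(n,c.round(4),np.round(sz,1),round(th,4),np.percentile(q[:,2],98))
w=np.s_[int(55*s):int(150*s),int(145*s):int(165*s)];q=P[w].reshape(-1,3);q=q[(q[:,2]>.045)&(q[:,2]<.065)];print("stop",len(q),q[:,1].min() if len(q) else 0)
E
```

```text
both [0.4654 0.2543] [133.1 108.9] 1.4851 0.0916649868276023
loose [0.4616 0.2208] [ 61.9 106.2] -0.0481 0.09159230448364752
row [0.4681 0.2861] [ 68.7 109.3] -0.0915 0.09167811846271158
far [ 0.4527 -0.0351] [ 66.4 106.7] -0.0518 0.09121253720028014
stop 0 0
```

```bash
python3 - <<'E'
from rig import *
print(order.job_done())
E
```

```text
the job is handed in; nothing more can be done
None
```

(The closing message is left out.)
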